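# Snap the paint marker into its spring-clip rack and slide its nose into the cap

## Robot

A 6-joint arm with a two-finger parallel gripper is mounted at the origin on the work surface. World frame = base frame: x ahead of the robot, y to its left, z up, the work surface at z = 0. Lengths are in mm, angles in rad, forces in N, time in s.
With the tool pointing down it reaches from about 350 to 975 mm from the base axis. Payload 7.1 kg.
Tool frame: the origin (TCP) lies midway between the tips of the shut fingers; the grasp point (between the pads) lies 19 mm behind it (ctrl.hold_point_z is the distance from the TCP to the grasp point, in mm); z points along the fingers, y is the direction in which the jaws open and shut (so a half turn about z gives the same grasp; the last joint's range is limited). The gripper opens to 88 mm and grips with 3 to 60 N. Pads are 20 mm wide; open, the fingers measure 115 mm over their backs; the gripper's body (75 mm by 178 mm) begins 61 mm behind the grasp point.
Start: joints at [1.207, 0.423, 1.63, -0, 1.089, -0.019], TCP at [211.223, 588.209, 222.675] pointing down, gripper open.
Joint ranges: [-3, 3], [-0.9, 2.11], [0.09, 2.58], [-1.31, 4.45], [0.11, 2.69], [-2.54, 2.54]. Speed limits (rad/s): [2.39, 2.39, 3.01, 3.14, 3.14, 3.14].

## Interface

Orientations are given as a rotation vector (axis times angle).
In Python, from workcell import ctrl, eyes gives the robot as it stands.
- The arm moves only by the tool move_arm, never from a script. Its argument "deltas" is a list of rows, each a list of 6 numbers: the shift along the tool's x, y, z in mm, then the turn, a rotation vector about the tool's x, y, z in rad. A call has 1 to 5 rows; each row shifts and turns the pose as measured when the row begins, along the tool's axes as they then stand; what a row does not reach is not made up. A row lasts 1/12 s, in which the tool goes at most 41.7 mm and 7.16 degrees, less where a joint would pass 70% of its speed; a pose out of reach is approached as far as the arm can. A call is refused whole if a number of a shift passes 41.7 or a number of a turn 0.125, either way. A call with a gripper value outside its range is refused whole. "hand" is the closure, from -1 (fully open) to 1 (shut), set as the call begins (left out, the last holds). The fingers move at their own pace and stop on an object; the grip force is fixed at half the most. Time passes only in rows, so rows that do not move let the fingers close. It gives the time, the measured TCP pose, the force and the opening at its end, in the units of the state.
- ctrl.get_obs(): the state, without advancing time (a new reading comes with each control period).
- eyes.get_image(name): name is "scene" or "top" or "wrist"; returns a dict with "frame" (384x512x3 uint8, red, green, blue), "range_z" (384x512 float32, mm along the optical axis (not along the pixel's ray), 0 where there is no reading), "fx", "fy", "cx", "cy" (pixels), "cam_to_world" (4x4, takes a point from camera to world coordinates). Camera axes: x right, y down, z forward; pixel columns grow to the right and rows downward; lengths in mm; the calibration is good to about 2 mm. A picture is of the moment at which its call begins.
- ctrl.close_job(): hands the job in, once; it reports no verdict.
The state is a dict: "t": time; "qpos": joint angles; "qvel": joint speeds; "joint_torque": joint torques, N m; "ee_pos": TCP position; "orientation": TCP orientation; "ft_force": force on the tool from outside, world axes, zero at the start; "moment": the same for the moment, N m; "width": finger opening in mm.
Only numpy, scipy, OpenCV 4.12 (cv2) and the standard library are available. Lean on these libraries where they do the work, as an engineer would, in place of code of your own. Each camera call takes 0.05 s, during which the arm holds its last target.

## Task

Take the paint marker off its wooden rest and press it straight down into both spring clips of the marker rack, with its nose towards the cap cup but still short of it, until it snaps fully in. Then slide it along in the clips until its nose is fully home against the bottom of the cap cup, and let go. Feel your way: the clip bar's height is not known exactly and it must not be forced (a firm push of about 15 N is plenty); leave the ornament, the paint jar and the brush alone.

Things in the scene. Friction and masses are not known exactly. Their poses are not given: they have to be found in the camera images.
- marker_mid (a point): Centre of the paint marker: round barrel 20 mm in diameter, 160 mm long overall, about 50 g, white with grey ends. This point is on its axis, half-way along; x points along it to the nose. The 20 mm barrel reaches from 80 mm behind this point to 62 mm ahead of it; from there to 80 mm ahead is the nose, 12 mm in diameter. It lies level at the start.
- marker_nose (a point): Tip of the marker's nose, on its axis, 80 mm ahead of its centre.
- rest: Low wooden rest holding the marker at the start: plate 130 x 50 x 6 mm, origin under its centre, x along the marker. Two V cradles (30 mm wide) hold the barrel at x -55 to -45 and 45 to 55 mm, its axis 35 mm above the table; between them the barrel is free.
- rack: Marker rack, fixed: aluminium plate 200 x 80 x 12 mm with a clip bar (22 mm wide) above it on two posts. Origin on the table under the middle between the clips; x along the bar to the cap cup, z up. A seated marker lies along x at y = 0. The bar's height is set anywhere in a 30 mm range and is not reported: a seated marker's axis is 58 to 88 mm above the table. Bar top 30 mm below that axis.
- clip_rear (a point): Point on the plate (12 mm up) under the rear clip, rack x = -38 mm. Each clip is 12 mm wide in x: two sprung jaws (+y and -y) over a hard V saddle. Above the seated axis: lips at 8 mm with an 11 mm mouth, flared tops at 18 mm, opening about 22 mm. Pushing the barrel into both clips takes 8 to 11 N, then the jaws pull it down. Room for fingers between the clips, x -32 to 32 mm.
- clip_front (a point): Point on the plate (12 mm up) under the front clip, rack x = +38 mm, alike.
- cup_end (a point): Point on the plate (12 mm up) under the inner bottom of the cap cup, rack x = +80 mm: home means the nose tip at this x. The cup is on the seated marker's axis at the +x end of the bar, open towards -x: square, 22 mm outside, 16 mm inside, mouth at rack x = +70 mm, 10 mm deep. Sliding the seated marker takes 4 to 9 N.
- jaw_rear_left (a joint): Spring jaw at the -x, +y place of the clip rack; its opening angle in rad: 0 shut, about 0.04 with the marker snapped fully in, about 0.13 while the barrel passes between the lips. Shuts by itself.
- jaw_rear_right (a joint): Spring jaw at the -x, -y place of the clip rack; its opening angle in rad: 0 shut, about 0.04 with the marker snapped fully in, about 0.13 while the barrel passes between the lips. Shuts by itself.
- jaw_front_left (a joint): Spring jaw at the +x (cap) end, +y side, of the clip rack; its opening angle in rad: 0 shut, about 0.04 with the marker snapped fully in, about 0.13 while the barrel passes between the lips. Shuts by itself.
- jaw_front_right (a joint): Spring jaw at the +x (cap) end, -y side, of the clip rack; its opening angle in rad: 0 shut, about 0.04 with the marker snapped fully in, about 0.13 while the barrel passes between the lips. Shuts by itself.
- bauble: Bystander: ornament ball, 76 mm, with a metal top, standing on its cardboard ring (60 mm wide, 20 mm high); origin under its centre, overall 106 mm high.
- paint_jar: Bystander: small paint jar, 48 mm wide, 55 mm high; origin under its centre.
- brush: Bystander: paint brush 190 mm long lying on the table.
There are look-alikes about, which are no part of the job. Of the things shaped like the part that bears marker_mid, the white one is meant.

How it is judged (in metres and radians):
On the way, in this order (a step that is already met when the one before it is completed fails the run):
1. the marker is lifted clear of its rest (height (world z) of marker_mid above 0.07 m), for 0.1 s.
2. the marker is snapped into both clips, nose towards the cap cup but not yet home (value of joint jaw_rear_left between 0.02 and 0.09 rad and value of joint jaw_rear_right between 0.02 and 0.09 rad and value of joint jaw_front_left between 0.02 and 0.09 rad and value of joint jaw_front_right between 0.02 and 0.09 rad and y of marker_mid in the frame of rack between -0.004 and 0.004 m and angle between the x axis of marker_mid and the x axis of rack, either way round below 0.06 rad and x of marker_nose in the frame of rack between 0.02 and 0.075 m), for 0.1 s.
At the end, for the whole second after the job is handed in: The marker lies at rest snapped into both clips (all four jaws 0.02 to 0.09 rad open, axis within 4 mm and 0.06 rad of the rack's line) with its nose tip within 3.5 mm of the bottom of the cap cup (value of joint jaw_rear_left between 0.02 and 0.09 rad and value of joint jaw_rear_right between 0.02 and 0.09 rad and value of joint jaw_front_left between 0.02 and 0.09 rad and value of joint jaw_front_right between 0.02 and 0.09 rad and y of marker_mid in the frame of rack between -0.004 and 0.004 m and angle between the x axis of marker_mid and the x axis of rack, either way round below 0.06 rad and x of marker_nose in the frame of rack above 0.0765 m and linear speed of marker below 0.02 m/s); the robot touches nothing.
It fails at once if the marker bears on the rack with more than 60 N (contact force between marker and rack above 60 N).
It fails at once if a bystander is moved by more than 20 mm (distance of any of bauble, paint_jar, brush from where it was at the start of the episode above 0.02 m).
It also fails if it takes over 48 s, if anything falls off the work surface, if the arm or the gripper's body presses on something with over 40 N, if the wrist force passes 120 N, or if a joint passes its speed limit or range.

## Working session

There is one attempt and no reset: what is moved stays moved. The work goes in short steps, Python scripts to look and compute and a tool call to move; the robot and the scene stay as the last step left them, time stands still between calls to the robot, and variables do not carry over. Pictures are saved under pics/ and viewed, and the job is handed in when it is done.

Besides the shell and the picture viewer there is one more tool, called as name([rows], argument=value, ...), one row to a line, values as JSON. move_arm: Moves the arm, as the interface text tells. Its arguments: {"type":"object","properties":{"deltas":{"type":"array"},"hand":{"type":"number"}},"required":["deltas"]}

```bash
ls; mkdir -p pics; python3 - <<'E'
from workcell import ctrl, eyes
import cv2,numpy as np
o=ctrl.get_obs();print(o, ctrl.hold_point_z)
for n in ("scene","top","wrist"):
    d=eyes.get_image(n);cv2.imwrite(f"pics/{n}0.png",d["frame"][:,:,::-1]);np.savez(f"{n}0.npz",**d)
    print(n,d["fx"],d["cx"],d["cy"],np.round(d["cam_to_world"],3).tolist())
E
```

```text
pics
{'t': 0.0, 'qpos': array([ 1.20698926e+00,  4.23811409e-01,  1.63067201e+00, -2.40779057e-06,
        1.08860711e+00, -1.89980725e-02]), 'qvel': array([ 3.26048856e-05, -1.08368794e-03, -6.51389041e-04,  2.99210490e-03,
        8.48981846e-04, -1.04478243e-03]), 'joint_torque': array([-7.11500034e-04, -5.44629300e+01, -2.73660976e+01,  6.43116049e-02,
        2.29277147e-02, -1.04169035e-04]), 'ee_pos': array([211.04072214, 587.70889448, 221.92714492]), 'orientation': array([-5.38895146e-01, -3.09473972e+00,  2.31032536e-03]), 'ft_force': array([-0.45648287, -0.07274059, -0.07087981]), 'moment': array([ 0.00314316, -0.01470764, -0.06159149]), 'width': 88.09595653796934} 18.700000000000003
scene 421.68059898043504 264.17473814060776 199.49831593683768 [[-0.314, 0.698, -0.644, 1316.745], [0.949, 0.222, -0.223, 233.681], [-0.013, -0.681, -0.732, 972.22], [0.0, 0.0, 0.0, 1.0]]
top 473.48637940476385 257.6228260121318 189.42709879672128 [[0.068, -0.977, 0.204, 198.691], [-0.998, -0.066, 0.019, -83.424], [-0.005, -0.204, -0.979, 1461.178], [0.0, 0.0, 0.0, 1.0]]
wrist 323.9207609109821 253.81902081353252 192.56286242737565 [[0.339, 0.91, 0.241, 147.436], [0.941, -0.327, -0.088, 610.476], [-0.001, 0.257, -0.966, 384.195], [0.0, 0.0, 0.0, 1.0]]
```

View pics/scene0.png

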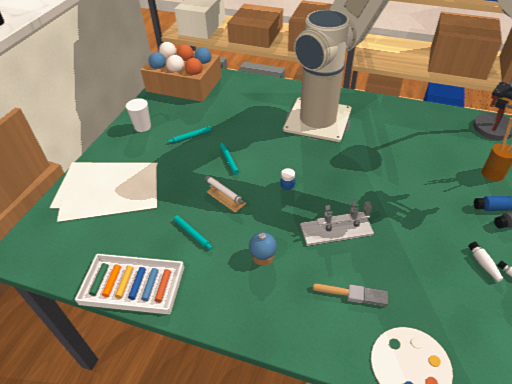

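View pics/top0.png

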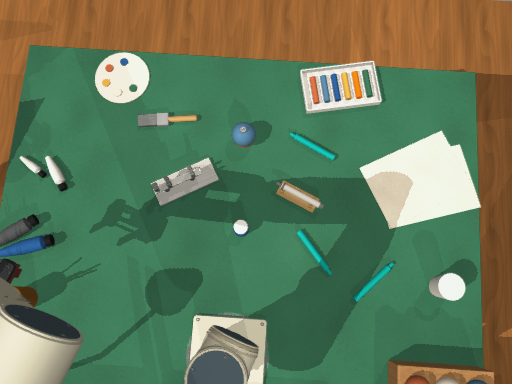

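View pics/wrist0.png

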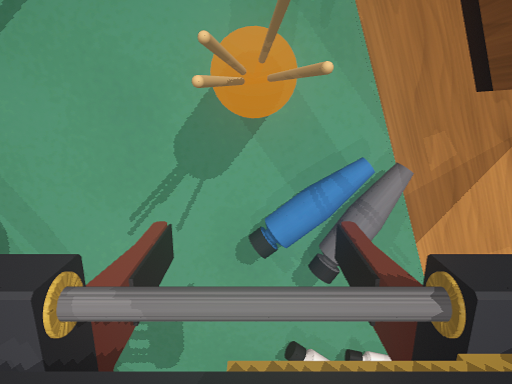

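```bash
python3 - <<'E'
import cv2
a=cv2.imread("pics/top0.png");b=cv2.imread("pics/scene0.png")
c1=cv2.resize(a[150:220,140:230],None,fx=4.4,fy=4.4,interpolation=2)
c2=cv2.resize(a[165:225,260:340],None,fx=5,fy=5,interpolation=2)
c3=cv2.resize(b[190:250,290:380],None,fx=4.4,fy=4.4,interpolation=2)
c4=cv2.resize(b[165:225,190:270],None,fx=5,fy=5,interpolation=2)
import numpy as np
f=lambda c:cv2.copyMakeBorder(c,0,310-c.shape[0],0,400-c.shape[1],0) 
cv2.imwrite("pics/crop0.png",np.vstack([np.hstack([f(c1[:310,:400]),f(c2[:310,:400])]),np.hstack([f(c3[:310,:400]),f(c4[:310,:400])])])[:600])
E
```

```text
(no output)
```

View pics/crop0.png

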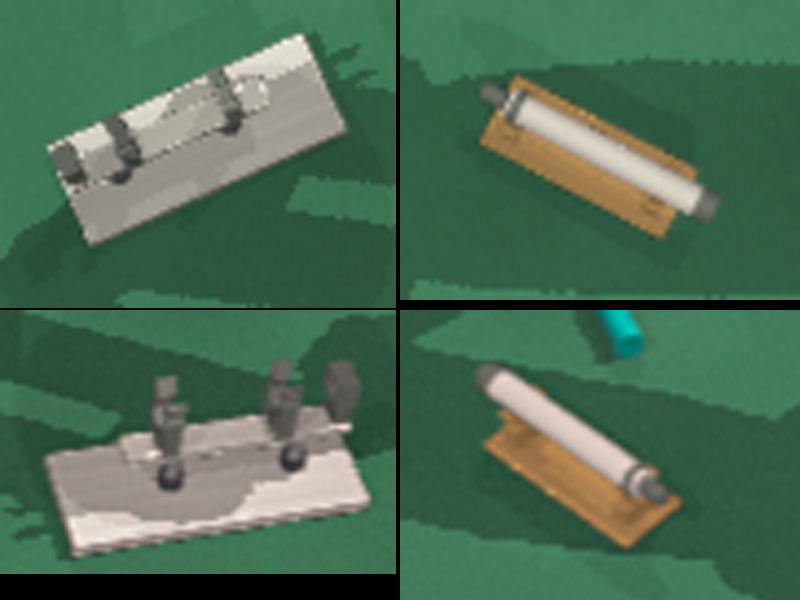

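```bash
cat > h.py <<'E'
import numpy as np,cv2
def ray(d,u,v,z):
    M=d["cam_to_world"];p=M[:3,:3]@np.array([(u-d["cx"])/d["fx"],(v-d["cy"])/d["fy"],1.]);o=M[:3,3]
    return o+p*(z-o[2])/p[2]
def proj(d,P):
    M=np.linalg.inv(d["cam_to_world"]);p=M[:3,:3]@np.asarray(P,float)+M[:3,3]
    return np.array([d["fx"]*p[0]/p[2]+d["cx"],d["fy"]*p[1]/p[2]+d["cy"]])
def grab(n,f=None):
    from workcell import eyes
    d=eyes.get_image(n)
    if f: cv2.imwrite(f"pics/{f}.png",d["frame"][:,:,::-1]);np.savez(f+".npz",**d)
    return d
E
python3 - <<'E'
from h import *
d=dict(np.load("top0.npz"));s=dict(np.load("scene0.npz"))
C=[ray(d,*p,12) for p in [(151.4,183.4),(208.6,158),(218.6,179.3),(160.9,205.2)]]
print(np.round(C));print([np.linalg.norm(C[i]-C[(i+1)%4]) for i in range(4)]);c=np.mean(C,0);print(c)
a=(C[0]-C[1])+(C[3]-C[2]);print("ang",np.degrees(np.arctan2(a[1],a[0])))
for dd,off,k,pts in((d,(260-400/5,165),5,[(483,88),(714,208)]),(s,(190-400/5,165-310/5),5,[(482,372),(665,500)])):
    P=[ray(dd,off[0]+u/k,off[1]+v/k,35) for u,v in pts];print(np.round(P),np.linalg.norm(P[0]-P[1]),np.mean(P,0))
S=[ray(s,290+u/4.4,190+(v-310)/4.4,12) for u,v in[(45,457),(355,412),(368,500),(75,550)]]
print(np.round(S),np.mean(S,0),[np.linalg.norm(S[i]-S[(i+1)%4]) for i in range(4)])
E
```

```text
[[497. 278.  12.]
 [591. 106.  12.]
 [524.  69.  12.]
 [430. 241.  12.]]
[np.float64(196.0087017566638), np.float64(76.78464058757142), np.float64(196.17876041885157), np.float64(76.77725855115443)]
[510.73921473 173.51267308  12.        ]
ang 118.75318230868612
[[ 521. -113.   35.]
 [ 455. -258.   35.]] 159.2363547368821 [ 488.12609594 -185.76069548   35.        ]
[[ 456. -259.   35.]
 [ 525. -109.   35.]] 165.32422338726346 [ 490.72310144 -183.85800071   35.        ]
[[531.  72.  12.]
 [428. 264.  12.]
 [502. 283.  12.]
 [600. 111.  12.]] [515.411494   182.51794645  12.        ] [np.float64(217.201610928858), np.float64(76.58966558483942), np.float64(198.40147534358215), np.float64(79.05665471439103)]
```

```bash
cat >> h.py <<'E'
from scipy.spatial.transform import Rotation as R
def plan(T,head,n=5,maxs=40,maxr=0.12,obs=None):
    """rows (tool axes) to TCP T with tool y heading (deg), tool straight down; simulates ideal following"""
    if obs is None:
        from workcell import ctrl
        obs=ctrl.get_obs()
    p=np.array(obs["ee_pos"]);r=R.from_rotvec(obs["orientation"]);T=np.array(T,float)
    h=np.radians(head);y=np.array([np.cos(h),np.sin(h),0]);z=np.array([0,0,-1.]);G=R.from_matrix(np.c_[np.cross(y,z),y,z])
    rows=[]
    for i in range(n):
        dp=T-p;L=np.linalg.norm(dp);dp=dp*min(1,maxs/max(L,1e-9))
        dr=(r.inv()*G).as_rotvec();a=np.linalg.norm(dr);dr=dr*min(1,maxr/max(a,1e-9))
        rows.append(np.r_[np.round(r.inv().apply(dp),1),np.round(dr,3)]);p=p+dp;r=r*R.from_rotvec(dr)
    print("from",np.round(obs["ee_pos"],1),"heading",round(np.degrees(np.arctan2(*r.as_matrix()[[1,0],1])),2),"ends",np.round(p,1))
    print([x.tolist() for x in rows])
E
python3 -c "
from h import *
plan([470,-195,260],-24.6,21)"
```

```text
from [211.1 587.8 222.1] heading -24.6 ends [ 470. -195.  260.]
[[-24.6, -31.5, -1.8, -0.0, 0.0, 0.12], [-28.2, -28.3, -1.8, -0.0, 0.0, 0.12], [-31.4, -24.7, -1.8, -0.0, 0.0, 0.12], [-34.1, -20.8, -1.8, -0.0, 0.0, 0.12], [-36.4, -16.5, -1.8, -0.0, 0.0, 0.12], [-38.1, -12.1, -1.8, -0.0, 0.0, 0.12], [-39.3, -7.4, -1.8, -0.0, 0.0, 0.12], [-39.9, -2.7, -1.8, -0.0, 0.0, 0.12], [-39.9, 2.1, -1.8, -0.0, 0.0, 0.12], [-39.4, 6.9, -1.8, -0.0, 0.0, 0.12], [-38.3, 11.6, -1.8, -0.0, 0.0, 0.12], [-36.6, 16.1, -1.8, -0.0, 0.0, 0.12], [-34.4, 20.3, -1.8, -0.0, 0.0, 0.12], [-31.7, 24.3, -1.8, -0.0, 0.0, 0.095], [-29.3, 27.2, -1.8, 0.0, 0.0, -0.0], [-29.3, 27.2, -1.8, 0.0, 0.0, -0.0], [-29.3, 27.2, -1.8, 0.0, -0.0, -0.0], [-29.3, 27.2, -1.8, 0.0, -0.0, -0.0], [-29.3, 27.2, -1.8, 0.0, -0.0, -0.0], [-29.3, 27.2, -1.8, 0.0, -0.0, -0.0], [-18.6, 17.3, -1.2, 0.0, -0.0, -0.0]]
```

move_arm([
  [-24.5,-31.5,-2,0,0,0.12],
  [-28,-28,-2,0,0,0.12],
  [-31,-25,-2,0,0,0.12],
  [-34,-21,-2,0,0,0.12],
  [-36,-16.5,-2,0,0,0.12],
], hand=-1)

```text
t: 0.57
ee_pos: [270.8, 397.8, 229.5]
orientation: [-1.45, -2.786, 0.001]
ft_force: [0.8, -0.2, 0.1]
width: 87.7
```

move_arm([
  [-38,-12,-2,0,0,0.12],
  [-39,-7.5,-2,0,0,0.12],
  [-40,-3,-2,0,0,0.12],
  [-40,2,-2,0,0,0.12],
  [-39.5,7,-2,0,0,0.12],
])

```text
t: 0.98
ee_pos: [327.6, 197.8, 239.3]
orientation: [-2.237, -2.206, 0.002]
ft_force: [1.6, 0.4, 0.2]
width: 87.8
```

```bash
python3 -c "
from h import *
plan([470,-195,260],-24.6,14)"
```

```text
from [327.6 197.8 239.3] heading -24.6 ends [ 470. -195.  260.]
[[-37.4, 14.1, -2.0, -0.0, 0.0, 0.12], [-35.4, 18.5, -2.0, -0.0, 0.0, 0.12], [-32.9, 22.6, -2.0, -0.0, 0.0, 0.12], [-30.0, 26.4, -2.0, -0.0, 0.0, 0.056], [-28.5, 28.0, -2.0, -0.0, 0.0, 0.0], [-28.5, 28.0, -2.0, 0.0, 0.0, 0.0], [-28.5, 28.0, -2.0, 0.0, 0.0, 0.0], [-28.5, 28.0, -2.0, 0.0, 0.0, 0.0], [-28.5, 28.0, -2.0, 0.0, -0.0, 0.0], [-28.5, 28.0, -2.0, 0.0, -0.0, 0.0], [-13.0, 12.8, -0.9, 0.0, -0.0, 0.0], [0.0, 0.0, 0.0, 0.0, 0.0, 0.0], [0.0, 0.0, 0.0, -0.0, -0.0, 0.0], [0.0, 0.0, 0.0, -0.0, -0.0, 0.0]]
```

```bash
python3 -c "
from h import *
plan([535,130,300],28.7,7)"
```

```text
from [327.6 197.8 239.3] heading 28.7 ends [535. 130. 300.]
[[-11.5, 36.8, -10.7, -0.0, 0.0, -0.12], [-15.8, 35.1, -10.7, -0.0, 0.0, -0.12], [-19.9, 33.0, -10.7, -0.0, 0.0, -0.12], [-23.7, 30.4, -10.7, -0.0, 0.0, -0.12], [-27.2, 27.3, -10.7, -0.0, 0.0, -0.035], [-18.6, 17.5, -7.1, -0.0, -0.0, -0.0], [0.0, 0.0, 0.0, -0.0, -0.0, -0.0]]
```

move_arm([
  [-11.5,37,-10.5,0,0,-0.12],
  [-16,35,-10.5,0,0,-0.12],
  [-20,33,-10.5,0,0,-0.12],
  [-23.5,30.5,-10.5,0,0,-0.12],
  [-27,27.5,-10.5,0,0,-0.035],
])

```text
t: 1.4
ee_pos: [507.1, 125.0, 290.0]
orientation: [-1.594, -2.7, 0.014]
ft_force: [-0.2, 0.8, 0.3]
width: 88.2
```

move_arm([
  [-17,16,-6,0,0,0],
  [0,0,0,0,0,0],
  [0,0,0,0,0,0],
])

```text
t: 1.65
ee_pos: [537.7, 114.1, 297.5]
orientation: [-1.6, -2.701, 0.01]
ft_force: [-0.4, -0.2, -1.3]
width: 87.7
```

```bash
python3 -c "
from h import *
d=grab('wrist','w1');print(np.round(d['cam_to_world'],3).tolist())
plan([535,130,300],28.7,2)"
```

```text
[[0.877, 0.465, 0.119, 506.981], [0.48, -0.847, -0.229, 175.047], [-0.006, 0.258, -0.966, 459.62], [0.0, 0.0, 0.0, 1.0]]
from [537.4 114.3 297.5] heading 28.7 ends [535. 130. 300.]
[[14.9, 5.4, -2.6, -0.006, 0.002, 0.001], [0.0, 0.0, 0.0, 0.0, 0.0, 0.0]]
```

View pics/w1.png

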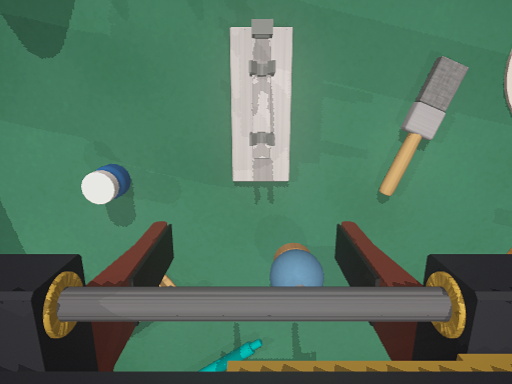

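```bash
python3 - <<'E'
from h import *
d=dict(np.load("w1.npz"))
Z=d["range_z"];v,u=np.mgrid[:384,:512]
P=np.stack([(u-d["cx"])/d["fx"]*Z,(v-d["cy"])/d["fy"]*Z,Z],-1)@d["cam_to_world"][:3,:3].T+d["cam_to_world"][:3,3]
np.save("P1.npy",P)
box=(slice(10,190),slice(222,302))
Q=P[box];z=Q[...,2]
print("table z",np.median(P[100:180,150:220,2]), np.median(P[20:60,310:400,2]))
m=((z>4)&(z<200)).astype(np.uint8)
pl=(z>8)&(z<17);print("plate z",np.median(z[pl]))
hist=np.histogram(z[m>0],bins=np.arange(4,120,4));print(list(zip(hist[1],hist[0])))
q=Q[m>0][:,:2].astype(np.float32)
q=Q[pl][:,:2].astype(np.float32);(c,s,a)=cv2.minAreaRect(q);print(c,s,a)
# edges by 12mm plane from mask contour
r=cv2.minAreaRect(np.argwhere(m>0)[:,::-1].astype(np.float32)+[222,10]);B=cv2.boxPoints(r);print(B)
W=np.array([ray(d,*b,12) for b in B]);print(np.round(W,1),[np.linalg.norm(W[i]-W[i-1]) for i in range(4)],W.mean(0))
h=Q[z>60];print(len(h))
hm=((z>35)&(z<120)).astype(np.uint8);n,l,st,ce=cv2.connectedComponentsWithStats(hm)
for i in range(1,n):
  if st[i,4]>5: print(st[i],ce[i]+[222,10],np.round(Q[l==i].mean(0),1),np.round(np.percentile(Q[l==i][:,2],[5,50,95]),1))
E
```

```text
table z 0.13164782248847473 0.12797064089451737
plate z 12.103374319041222
[(np.int64(4), np.int64(0)), (np.int64(8), np.int64(2939)), (np.int64(12), np.int64(3574)), (np.int64(16), np.int64(0)), (np.int64(20), np.int64(0)), (np.int64(24), np.int64(0)), (np.int64(28), np.int64(0)), (np.int64(32), np.int64(0)), (np.int64(36), np.int64(0)), (np.int64(40), np.int64(0)), (np.int64(44), np.int64(0)), (np.int64(48), np.int64(1)), (np.int64(52), np.int64(1661)), (np.int64(56), np.int64(90)), (np.int64(60), np.int64(0)), (np.int64(64), np.int64(10)), (np.int64(68), np.int64(37)), (np.int64(72), np.int64(170)), (np.int64(76), np.int64(93)), (np.int64(80), np.int64(15)), (np.int64(84), np.int64(8)), (np.int64(88), np.int64(14)), (np.int64(92), np.int64(353)), (np.int64(96), np.int64(196)), (np.int64(100), np.int64(189)), (np.int64(104), np.int64(4)), (np.int64(108), np.int64(0)), (np.int64(112), np.int64(0))]
(513.2052612304688, 175.611328125) (80.1258544921875, 198.02294921875) 28.819128036499023Traceback (most recent call last):
  File "<stdin>", line 15, in <module>
cv2.error: OpenCV(4.12.0) /io/opencv/modules/imgproc/src/convhull.cpp:143: error: (-215:Assertion failed) total >= 0 && (depth == CV_32F || depth == CV_32S) in function 'convexHull'
```

```bash
python3 - <<'E'
from h import *
a=cv2.imread("pics/w1.png")[10:190,215:310];Z=np.load("P1.npy")[10:190,215:310,2]
e=np.clip(Z*2.2,0,255).astype(np.uint8);e=cv2.applyColorMap(e,cv2.COLORMAP_JET)
cv2.imwrite("pics/w1c.png",cv2.resize(np.hstack([a,e]),None,fx=3.2,fy=3.2,interpolation=cv2.INTER_NEAREST))
E
```

```text
(no output)
```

View pics/w1c.png

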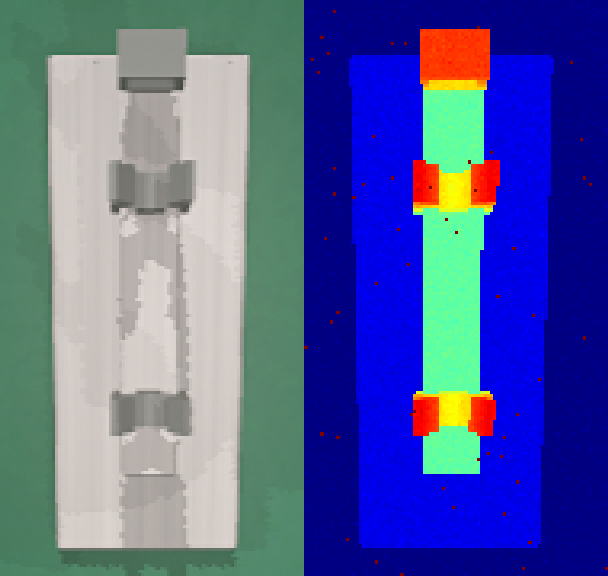

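```bash
python3 - <<'E'
from h import *
P=np.load("P1.npy")[5:195,215:310].reshape(-1,3)
c=np.array([513.2,175.6]);a=np.radians(118.82)
def fr(P):
    q=P[:,:2]-c;return np.c_[q@[np.cos(a),np.sin(a)],q@[-np.sin(a),np.cos(a)],P[:,2]]
L=fr(P)
pc=lambda v:np.round(np.percentile(v,[0.5,2,50,98,99.5]),1)
for n,lo,hi in(("plate",8,16),("bar",48,59),):
    s=L[(L[:,2]>lo)&(L[:,2]<hi)];print(n,pc(s[:,0]),pc(s[:,1]),pc(s[:,2]))
b=L[(L[:,2]>48)&(L[:,2]<59)&(abs(L[:,0])<30)];print("bar y by x",[(x,np.round(np.percentile(b[abs(b[:,0]-x)<5][:,1],[2,98]),1)) for x in(-25,-10,10,25)])
h=L[(L[:,2]>62)&(L[:,2]<115)]
for n,lo,hi in(("rear",-60,-20),("front",20,58),("cup",60,110)):
    s=h[(h[:,0]>lo)&(h[:,0]<hi)];t=s[s[:,2]>(90)]
    print(n,"top x",pc(t[:,0]),"y",pc(t[:,1]),"z",pc(t[:,2]),"lowz",pc(s[s[:,2]<90][:,2]), "yabs inner",np.round(np.sort(abs(t[:,1]))[:5],1), "all x",pc(s[:,0]))
    print("  y+ mean",t[t[:,1]>0].mean(0)," y- mean",t[t[:,1]<0].mean(0))
E
```

```text
plate [-98.7 -95.8   1.3  95.3  98.3] [-39.6 -38.7   5.7  38.7  39.7] [ 9.8 10.3 12.1 13.9 14.4]
bar [-59.5 -57.9  12.9  76.6  77.6] [-11.  -10.6  -0.2  10.5  10.7] [52.4 52.9 54.5 56.4 56.8]
bar y by x [(-25, array([-10.3,  10.6])), (-10, array([-10.2,  10.5])), (10, array([-10. ,  10.5])), (25, array([-11. ,  10.4]))]
rear top x [-39.3 -39.1 -33.2 -27.5 -27.4] y [-14.1 -14.    0.1  13.3  13.4] z [ 92.   92.5 100.  103.8 104.4] lowz [66.1 67.1 74.6 86.4 89.1] yabs inner [5.5 5.6 5.6 5.6 5.7] all x [-39.3 -38.9 -32.5 -27.4 -27.4]
  y+ mean [-33.18112605   9.48744745  99.065467  ]  y- mean [-33.23100837  -9.84592033  99.37967615]
front top x [36.5 36.5 42.4 48.3 48.5] y [-14.1 -14.   -6.   12.9  12.9] z [ 91.3  92.1  99.7 103.8 104.1] lowz [67.8 68.1 74.5 86.5 88.8] yabs inner [5.6 5.6 5.6 5.6 5.6] all x [36.5 36.5 41.7 48.3 48.5]
  y+ mean [42.21625632  9.31089162 98.9222179 ]  y- mean [42.42569667 -9.82297567 99.10244685]
cup top x [74.4 74.5 81.2 88.1 88.2] y [-10.8 -10.8  -0.   10.7  10.8] z [91.8 92.9 95.4 97.3 97.4] lowz [75.  75.2 76.9 88.6 88.9] yabs inner [0.4 0.5 0.5 0.5 0.5] all x [74.4 74.5 79.8 88.1 88.2]
  y+ mean [81.10697898  5.6305509  95.33066031]  y- mean [81.07263411 -5.63017491 95.30914882]
```

```bash
python3 -c "
from h import *
plan([464,-240,260],-24.6,10)"
```

```text
from [537.4 114.3 297.5] heading -24.6 ends [ 464. -240.  260.]
[[-30.3, -25.8, 4.3, -0.001, 0.001, 0.12], [-33.1, -22.0, 4.3, -0.001, 0.001, 0.12], [-35.5, -17.9, 4.3, -0.001, 0.001, 0.12], [-37.4, -13.5, 4.2, -0.001, 0.001, 0.12], [-38.8, -8.9, 4.2, -0.001, 0.001, 0.12], [-39.6, -4.2, 4.2, -0.001, 0.001, 0.12], [-39.8, 0.6, 4.2, -0.001, 0.001, 0.12], [-39.4, 5.3, 4.1, -0.001, 0.0, 0.091], [-38.8, 8.9, 4.1, 0.0, -0.0, 0.0], [-3.7, 0.8, 0.4, -0.0, -0.0, 0.0]]
```

move_arm([
  [-30,-26,4,0,0,0.12],
  [-33,-22,4,0,0,0.12],
  [-35.5,-18,4,0,0,0.12],
  [-37.5,-13.5,4,0,0,0.12],
  [-39,-9,4,0,0,0.12],
])

```text
t: 2.12
ee_pos: [489.4, -75.6, 275.7]
orientation: [-2.332, -2.098, 0.011]
ft_force: [0.8, 0.2, -0.0]
width: 88.1
```

move_arm([
  [-39.5,-4,4,0,0,0.12],
  [-40,0.5,4,0,0,0.12],
  [-39.5,5,4,0,0,0.09],
  [-25,7,4,0,0,0],
  [0,0,0,0,0,0],
])

```text
t: 2.53
ee_pos: [447.9, -221.6, 257.1]
orientation: [-2.662, -1.654, 0.018]
ft_force: [-0.4, 0.4, 0.2]
width: 87.9
```

```bash
python3 -c "
from h import *
plan([464,-240,260],-24.6,5)
d=grab('wrist','w2')"
```

```text
from [ 447.9 -221.6  257.1] heading -24.6 ends [ 464. -240.  260.]
[[-9.4, 22.6, -3.1, -0.012, 0.006, -0.029], [0.0, 0.0, 0.0, -0.0, 0.0, 0.0], [0.0, 0.0, 0.0, 0.0, -0.0, -0.0], [0.0, 0.0, 0.0, 0.0, -0.0, -0.0], [0.0, 0.0, 0.0, -0.0, -0.0, -0.0]]
```

View pics/w2.png

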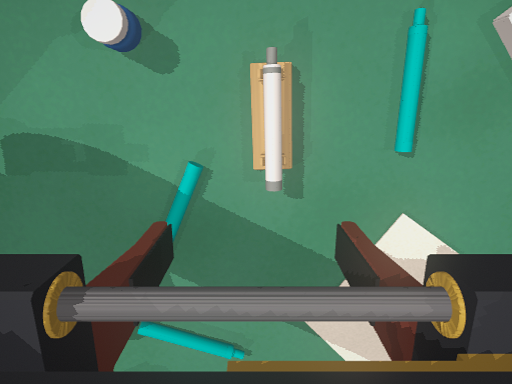

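```bash
python3 - <<'E'
from h import *
d=dict(np.load("w2.npz"))
Z=d["range_z"];v,u=np.mgrid[:384,:512]
P=np.stack([(u-d["cx"])/d["fx"]*Z,(v-d["cy"])/d["fy"]*Z,Z],-1)@d["cam_to_world"][:3,:3].T+d["cam_to_world"][:3,3]
Q=P[40:200,245:300].reshape(-1,3)
s=Q[(Q[:,2]>28)&(Q[:,2]<60)]
w=s[s[:,2]>41]
print(len(s),len(w),"top z",np.percentile(w[:,2],[50,95]),np.median(P[60:150,330:380,2]))
m,cov=s[:,:2].mean(0),np.cov(s[:,:2].T);e=np.linalg.eigh(cov)[1][:,1];e*=np.sign(e[1])
vx,vy,x0,y0=cv2.fitLine(w[:,:2].astype(np.float32),cv2.DIST_L2,0,.01,.01).ravel();e=np.array([vx,vy])*np.sign(vy);m=np.array([x0,y0])
print("heading",np.degrees(np.arctan2(e[1],e[0])))
t=(s[:,:2]-m)@e;n=(s[:,:2]-m)@[-e[1],e[0]]
print("t",np.percentile(t,[0,.5,99.5,100]),"n",np.percentile(n,[1,50,99]))
for a in(-60,-30,0,30,55):
  k=abs(t-a)<6;print(a,np.percentile(n[k],[2,98]),np.percentile(s[k][:,2],[95]))
for q in(0.3,):
  lo,hi=np.percentile(t,[q,100-q]);print("mid",m+e*(lo+hi)/2,hi-lo, np.median(Z))
# teal things
f=d["frame"].astype(int);te=((f[...,2]>130)&(f[...,0]<60)).astype(np.uint8)
c=m+e*(lo+hi)/2
q=P[te>0];q=q[(q[:,2]>2)&(q[:,2]<40)];tt=(q[:,:2]-c)@e;nn=(q[:,:2]-c)@[-e[1],e[0]]
k=(abs(tt)<130)&(abs(nn)<150);
for a in range(-130,130,20):
  kk=(abs(tt-a)<10)
  if kk.sum(): print(a,"n neg max",nn[kk&(nn<0)].max(initial=-999).round(),"pos min",nn[kk&(nn>0)].min(initial=999).round())
E
```

```text
2556 1753 top z [43.96941665 45.72738527] 0.1694431960796976
heading 65.58445
t [-75.71495857 -74.93353662  82.41922357  84.14293842] n [-14.5639369    0.31495779  14.61278375]
-60 [-9.47198596  9.78998502] [45.74802006]
-30 [-9.94628259  9.09394039] [45.58954519]
0 [-8.82728164  9.5240748 ] [45.46147198]
30 [-9.30145253  9.75767986] [45.4432972]
55 [-15.50031398  15.77863898] [45.60146747]
mid [ 489.37923147 -184.80484452] 158.331762993743 398.16782
-130 n neg max -999.0 pos min 125.0
-110 n neg max -999.0 pos min 116.0
-90 n neg max -999.0 pos min 103.0
-70 n neg max -999.0 pos min 94.0
-50 n neg max -154.0 pos min 92.0
-30 n neg max -153.0 pos min 999.0
-10 n neg max -154.0 pos min 999.0
10 n neg max -155.0 pos min 999.0
30 n neg max -156.0 pos min 999.0
50 n neg max -157.0 pos min 999.0
70 n neg max -158.0 pos min 999.0
90 n neg max -158.0 pos min 999.0
110 n neg max -162.0 pos min 999.0
```

```bash
python3 -c "
from h import *
plan([492.7,-177.5,90],-24.42,6)"
```

```text
from [ 448.  -220.   257.2] heading -24.42 ends [ 492.7 -177.5   90. ]
[[13.2, 5.3, 37.4, -0.013, 0.005, -0.033], [12.8, 5.2, 37.5, 0.0, -0.0, -0.0], [12.8, 5.2, 37.5, -0.0, 0.0, 0.0], [12.8, 5.2, 37.5, -0.0, -0.0, -0.0], [5.9, 2.4, 17.1, -0.0, -0.0, 0.0], [0.0, 0.0, 0.0, -0.0, -0.0, -0.0]]
```

move_arm([
  [13,5,37.5,-0.013,0.005,-0.033],
  [13,5,37.5,0,0,0],
  [13,5,37.5,0,0,0],
  [13,5,37.5,0,0,0],
  [3,2,12,0,0,0],
])

```text
t: 3.0
ee_pos: [493.7, -172.5, 95.9]
orientation: [2.63, 1.701, 0.013]
ft_force: [-0.2, 0.1, -0.1]
width: 87.8
```

move_arm([
  [0,0,0,0,0,0],
])

```text
t: 3.08
ee_pos: [492.1, -169.1, 93.1]
orientation: [2.631, 1.708, 0.008]
ft_force: [-0.8, -0.2, -0.9]
width: 87.8
```

```bash
python3 -c "
from h import *
plan([492.7,-177.5,50],-24.42,4,25)"
```

```text
from [ 492.1 -169.1   93.1] heading -24.42 ends [ 492.7 -177.5   50. ]
[[-4.3, 2.1, 24.5, 0.007, -0.002, 0.007], [-3.2, 1.7, 18.6, -0.0, 0.0, 0.0], [0.0, 0.0, 0.0, 0.0, -0.0, 0.0], [0.0, 0.0, 0.0, 0.0, 0.0, 0.0]]
```

move_arm([
  [-4,2,22,0.007,-0.002,0.007],
  [-2,1,15,0,0,0],
  [0,0,0,0,0,0],
  [0,0,0,0,0,0],
])

```text
t: 3.42
ee_pos: [492.0, -169.3, 57.4]
orientation: [-2.633, -1.71, 0.002]
ft_force: [-0.3, -0.7, -0.1]
width: 87.6
```

```bash
python3 -c "
from h import *
plan([492.7,-177.5,17],-24.42,5,12)"
```

```text
from [ 492.  -169.3   57.4] heading -24.42 ends [ 492.7 -177.5   17. ]
[[-2.1, 1.2, 11.8, -0.002, -0.0, 0.007], [-2.1, 1.2, 11.8, 0.0, -0.0, -0.0], [-2.1, 1.2, 11.8, -0.0, -0.0, -0.0], [-0.9, 0.5, 5.1, -0.0, 0.0, -0.0], [0.0, 0.0, 0.0, -0.0, -0.0, -0.0]]
```

move_arm([
  [-3,1.5,10,-0.002,0,0.007],
  [-3,1.5,10,0,0,0],
  [-3,1,8,0,0,0],
  [0,0,0,0,0,0],
])

```text
t: 3.75
ee_pos: [494.2, -179.4, 31.8]
orientation: [2.635, 1.701, 0.007]
ft_force: [-0.5, 0.4, -0.1]
width: 88.0
```

```bash
python3 -c "
from h import *
plan([492.7,-177.5,17],-24.42,3,12)"
```

```text
from [ 494.2 -179.4   31.8] heading -24.42 ends [ 492.7 -177.5   17. ]
[[0.9, -1.8, 11.8, 0.007, -0.001, 0.002], [0.2, -0.4, 3.0, -0.0, 0.0, 0.0], [0.0, 0.0, 0.0, 0.0, -0.0, 0.0]]
```

move_arm([
  [1,-1.5,9,0.007,-0.001,0.002],
  [0,0,5,0,0,0],
  [0,0,0,0,0,0],
  [0,0,0,0,0,0],
])

```text
t: 4.08
ee_pos: [493.1, -178.5, 16.2]
orientation: [-2.642, -1.698, 0.001]
ft_force: [0.4, 0.3, 0.7]
width: 88.1
```

```bash
python3 -c "
from h import *
plan([492.7,-177.5,17],-24.42,2,12)"
```

```text
from [ 493.1 -178.5   16.2] heading -24.42 ends [ 492.7 -177.5   17. ]
[[0.8, -0.8, -0.8, -0.001, 0.0, -0.002], [0.0, 0.0, 0.0, 0.0, -0.0, -0.0]]
```

move_arm([
  [0.8,-0.8,-0.5,0,0,0],
  [0,0,0,0,0,0],
  [0,0,0,0,0,0],
  [0,0,0,0,0,0],
  [0,0,0,0,0,0],
], hand=1)

```text
t: 4.5
ee_pos: [492.9, -177.3, 17.2]
orientation: [-2.642, -1.698, 0.001]
ft_force: [0.3, 0.2, 0.5]
width: 58.0
```

move_arm([
  [0,0,0,0,0,0],
  [0,0,0,0,0,0],
  [0,0,0,0,0,0],
  [0,0,0,0,0,0],
  [0,0,0,0,0,0],
])

```text
t: 4.92
ee_pos: [493.3, -177.4, 17.7]
orientation: [2.642, 1.699, 0.0]
ft_force: [-1.0, 0.7, 1.7]
width: 24.5
```

move_arm([
  [0,0,0,0,0,0],
  [0,0,0,0,0,0],
  [0,0,0,0,0,0],
])

```text
t: 5.17
ee_pos: [491.0, -176.4, 17.5]
orientation: [-2.64, -1.697, 0.004]
ft_force: [-0.7, 0.2, 0.1]
width: 19.2
```

move_arm([
  [0,0,-15,0,0,0],
  [0,0,-25,0,0,0],
  [0,0,-35,0,0,0],
  [0,0,-35,0,0,0],
  [0,0,-35,0,0,0],
])

```text
t: 5.58
ee_pos: [486.3, -174.8, 159.4]
orientation: [-2.628, -1.689, 0.02]
ft_force: [0.8, 0.0, -0.9]
width: 19.2
```

move_arm([
  [0,0,0,0,0,0],
  [0,0,0,0,0,0],
])

```text
t: 5.75
ee_pos: [490.4, -176.4, 166.5]
orientation: [-2.636, -1.694, 0.009]
ft_force: [0.7, -0.1, -1.8]
width: 19.1
```

```bash
python3 -c "
from h import *
from workcell import ctrl
print(ctrl.get_obs()['width'])
d=grab('scene','s3');grab('wrist','w3')
cv2.imwrite('pics/s3c.png',cv2.resize(d['frame'][100:260,160:400,::-1],None,fx=3,fy=3,interpolation=2))"
```

```text
19.083084544676655
```

View pics/s3c.png

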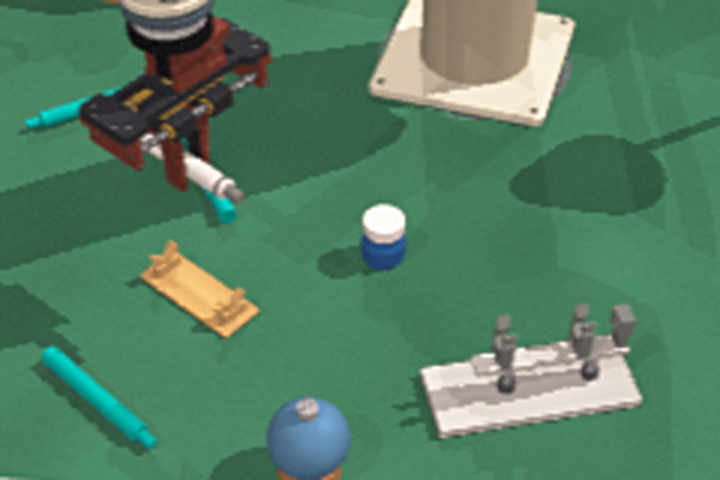

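View pics/w3.png

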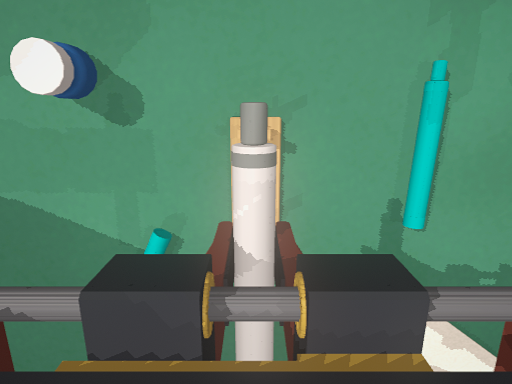

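```bash
cat > held.py <<'E'
from h import *
def held(d,obs,v0=95,v1=215,u0=225,u1=285):
    Z=d["range_z"];v,u=np.mgrid[:384,:512]
    P=np.stack([(u-d["cx"])/d["fx"]*Z,(v-d["cy"])/d["fy"]*Z,Z],-1)@d["cam_to_world"][:3,:3].T+d["cam_to_world"][:3,3]
    Rt=R.from_rotvec(obs["orientation"]).as_matrix()
    Q=(P[v0:v1,u0:u1].reshape(-1,3)-obs["ee_pos"])@Rt
    s=Q[(abs(Q[:,2]+18.7)<20)&(Z[v0:v1,u0:u1].ravel()>0)]
    b=s[(s[:,0]<50)&(s[:,0]>20)]
    for a in(22,28,34,40,46,50): 
        k=abs(s[:,0]-a)<3
        if k.sum()>5: print(a,"y",np.round(np.percentile(s[k][:,1],[2,50,98]),1),"ztop(min)",np.round(np.percentile(s[k][:,2],[3,10]),1))
    print("front x",np.round(np.percentile(s[:,0],[97,99,99.8,100]),1))
    nz=s[s[:,0]>np.percentile(s[:,0],99.5)-12];print("nose y",np.round(np.percentile(nz[:,1],[2,50,98]),1),"z",np.round(np.percentile(nz[:,2],[3,50]),1))
    return s
E
python3 - <<'E'
from held import *
from workcell import ctrl
held(dict(np.load("w3.npz")),ctrl.get_obs())
E
```

```text
22 y [-6.7  2.7 12.5] ztop(min) [-28.7 -28.4]
28 y [-6.9  2.7 12.3] ztop(min) [-29.2 -28.7]
34 y [-6.7  2.7 12.3] ztop(min) [-29.1 -28.8]
40 y [-6.7  3.1 12.6] ztop(min) [-29.1 -28.7]
46 y [-6.6  2.7 12.3] ztop(min) [-29.6 -29.1]
50 y [-6.9  2.7 12.4] ztop(min) [-29.7 -29.1]
front x [70.  71.2 71.7 71.7]
nose y [-2.8  2.7  8.3] z [-25.5 -23.8]
```

```bash
python3 - <<'E'
from h import *
from workcell import ctrl
obs=ctrl.get_obs()
w0=dict(np.load("wrist0.npz"))
for n,p,r in(("wrist0",[211.04,587.71,221.93],[-.5389,-3.09474,.0023]),("w1",[537.5,114.2,297.5],[-1.6,-2.701,.01]),("w2",[447.9,-221.6,257.1],[-2.662,-1.654,.018]),("w3",obs["ee_pos"],obs["orientation"])):
    M=np.load(n+".npz")["cam_to_world"];Rt=R.from_rotvec(r).as_matrix()
    print(n,np.round(Rt.T@(M[:3,3]-p),1),np.round(Rt.T@M[:3,2],4),np.round(Rt.T@M[:3,0],4))
print(obs["ee_pos"],obs["orientation"],obs["qvel"])
E
```

```text
wrist0 [  67.6   -0.3 -162.3] [-2.569e-01 -1.000e-04  9.664e-01] [-5.e-04  1.e+00 -1.e-04]
w1 [  67.8    1.4 -162.2] [-2.570e-01  2.000e-04  9.664e-01] [-3.e-04  1.e+00 -3.e-04]
w2 [  69.8    2.3 -162.2] [-2.568e-01  4.000e-04  9.665e-01] [-4.e-04  1.e+00 -5.e-04]
w3 [  69.8    2.8 -163.4] [-0.2566  0.0022  0.9665] [-5.0e-04  1.0e+00 -2.4e-03]
[ 490.26516352 -176.28238086  165.38400429] [-2.63552026 -1.69352771  0.0098561 ] [-2.54194769e-04  2.92687906e-02  1.85428171e-02  9.01756813e-05
  1.68050856e-04  1.43599659e-03]
```

```bash
python3 -c "
from h import *
plan([511.7,175.7,165],28.82,10)"
```

```text
from [ 490.3 -176.3  165.4] heading 28.82 ends [511.7 175.7 165. ]
[[37.3, -14.4, 0.2, -0.001, -0.001, -0.12], [38.8, -9.8, 0.1, -0.001, -0.001, -0.12], [39.7, -5.1, 0.1, -0.001, -0.001, -0.12], [40.0, -0.3, 0.1, -0.001, -0.001, -0.12], [39.7, 4.5, 0.1, -0.001, -0.001, -0.12], [38.9, 9.2, 0.0, -0.001, -0.001, -0.12], [37.5, 13.8, 0.0, -0.001, -0.001, -0.12], [35.6, 18.2, 0.0, -0.001, -0.0, -0.092], [27.6, 17.4, 0.0, 0.0, -0.0, 0.0], [0.0, 0.0, 0.0, -0.0, -0.0, 0.0]]
```

move_arm([
  [25,-10,0,0,0,-0.12],
  [38,-11,0,0,0,-0.12],
  [39,-6,0,0,0,-0.12],
  [40,-1,0,0,0,-0.12],
  [39.5,4,0,0,0,-0.12],
])

```text
t: 6.27
ee_pos: [493.6, 9.2, 158.3]
orientation: [-1.998, -2.401, 0.016]
ft_force: [0.9, -0.7, -1.1]
width: 19.5
```

move_arm([
  [39,9,0,0,0,-0.12],
  [37.5,14,0,0,0,-0.12],
  [30,15,0,0,0,-0.09],
  [12,8,0,0,0,0],
  [0,0,0,0,0,0],
])

```text
t: 6.68
ee_pos: [492.8, 148.6, 149.1]
orientation: [-1.531, -2.707, 0.024]
ft_force: [-0.5, 0.3, -0.6]
width: 19.2
```

```bash
python3 -c "
from h import *
plan([511.7,175.7,150],28.82,3,25)"
```

```text
from [492.8 148.6 149.1] heading 28.82 ends [511.7 175.7 150. ]
[[10.2, 22.8, -1.1, -0.03, -0.019, 0.039], [3.6, 7.2, -0.2, 0.0, 0.0, -0.0], [0.0, 0.0, 0.0, -0.0, 0.0, -0.0]]
```

move_arm([
  [9,20,-1,-0.02,-0.015,0.039],
  [4,9,0,0,0,0],
  [0,0,0,0,0,0],
  [0,0,0,0,0,0],
])

```text
t: 7.02
ee_pos: [507.8, 173.6, 143.5]
orientation: [-1.588, -2.692, 0.024]
ft_force: [0.1, 0.5, -0.7]
width: 19.6
```

```bash
python3 -c "
from h import *
plan([511.7,175.7,130],28.82,3,25)"
```

```text
from [507.8 173.6 143.5] heading 28.82 ends [511.7 175.7 130. ]
[[-0.1, 4.7, 13.4, -0.022, -0.006, 0.002], [0.0, 0.0, 0.0, -0.0, 0.0, -0.0], [0.0, 0.0, 0.0, 0.0, -0.0, -0.0]]
```

move_arm([
  [0,4.5,8,-0.022,-0.006,0.002],
  [0,0,0,0,0,0],
  [0,0,0,0,0,0],
])

```text
t: 7.27
ee_pos: [510.3, 172.1, 133.8]
orientation: [-1.599, -2.702, 0.005]
ft_force: [0.5, 0.1, -0.6]
width: 19.2
```

```bash
python3 -c "
from held import *
from workcell import ctrl
plan([511.7,175.7,120],28.82,3,25)
d=grab('wrist','w4');o=ctrl.get_obs();s=held(d,o);M=d['cam_to_world'];Rt=R.from_rotvec(o['orientation']).as_matrix();print(np.round(Rt.T@(M[:3,3]-o['ee_pos']),1),o['ee_pos'])"
```

```text
from [510.3 172.1 133.8] heading 28.82 ends [511.7 175.7 120. ]
[[2.5, 3.0, 13.8, -0.004, -0.0, -0.001], [0.0, 0.0, 0.0, 0.0, -0.0, 0.0], [0.0, 0.0, 0.0, 0.0, 0.0, 0.0]]
22 y [-8.4  1.2 10.8] ztop(min) [-28.1 -27.5]
28 y [-8.3  1.2 10.7] ztop(min) [-28.2 -27.7]
34 y [-8.3  1.4 10.9] ztop(min) [-28.1 -27.6]
40 y [-7.8  1.6 10.9] ztop(min) [-28.2 -27.8]
46 y [-8.4  1.2 10.8] ztop(min) [-28.7 -28.1]
50 y [-8.   1.2 10.7] ztop(min) [-28.4 -27.7]
front x [68.1 69.3 69.7 69.8]
nose y [-4.4  1.2  6.8] z [-24.4 -22.7]
[  67.9    1.5 -162.3] [510.09752869 171.98401534 133.74036957]
```

View pics/w4.png

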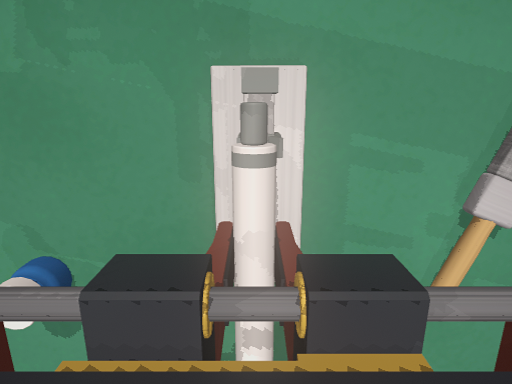

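move_arm([
  [2.5,3,5,-0.003,0,0],
  [0,0,0,0,0,0],
  [0,0,0,0,0,0],
])

```text
t: 7.57
ee_pos: [511.7, 174.4, 128.9]
orientation: [-1.602, -2.701, 0.002]
ft_force: [-0.2, 0.1, -1.0]
width: 19.4
```

```bash
cat > rel.py <<'E'
from held import *
from workcell import ctrl
import sys
plan([511.7,175.7,115],28.82,2,25)
d=grab('wrist',sys.argv[1]);o=ctrl.get_obs()
Z=d["range_z"];v,u=np.mgrid[:384,:512]
P=np.stack([(u-d["cx"])/d["fx"]*Z,(v-d["cy"])/d["fy"]*Z,Z],-1)@d["cam_to_world"][:3,:3].T+d["cam_to_world"][:3,3]
Rt=R.from_rotvec(o["orientation"]).as_matrix();Q=(P-o["ee_pos"])@Rt
c=(P[...,2]>90)&(P[...,2]<100)&(Q[...,0]>60)&(Q[...,0]<115)&(abs(Q[...,1])<25)&(Z>0)
q=Q[c];print("cup x",np.percentile(q[:,0],[1,99]).round(1),"y",np.percentile(q[:,1],[1,99]).round(1),"z",np.median(P[c][:,2]).round(1),c.sum())
m=(P[...,2]>o["ee_pos"][2]+15)&(P[...,2]<o["ee_pos"][2]+35)&(Q[...,0]>25)&(Q[...,0]<85)&(abs(Q[...,1])<20)&(Z>0)
q=Q[m];print("marker front x",np.percentile(q[:,0],[99,99.8]).round(1),"top z",np.percentile(P[m][:,2],97).round(1))
for a in(30,50):
    k=abs(q[:,0]-a)<5;print(a,"y",np.percentile(q[k][:,1],[2,98]).round(1),np.percentile(q[k][:,1],[2,98]).mean().round(2))
print(o["ee_pos"].round(1),o["ft_force"].round(1),o["width"])
E
python3 rel.py w5
```

```text
from [511.7 174.4 128.9] heading 28.82 ends [511.7 175.7 115. ]
[[1.1, 0.7, 13.9, -0.002, -0.001, -0.003], [0.0, 0.0, 0.0, 0.0, 0.0, -0.0]]
cup x [74.8 88.5] y [-8.8 13. ] z 95.5 1003
marker front x [69.3 69.7] top z 157.0
30 y [-8.5 10.6] 1.02
50 y [-8.2 10.6] 1.21
[511.6 174.4 128.9] [ 0.1  0.1 -0.2] 19.256987039027596
```

move_arm([
  [0.7,1,10,-0.002,-0.001,-0.003],
  [0,0,10,0,0,0],
  [0,0,3,0,0,0],
  [0,0,0,0,0,0],
  [0,0,0,0,0,0],
])

```text
t: 8.03
ee_pos: [512.0, 175.7, 103.3]
orientation: [1.597, 2.705, -0.0]
ft_force: [0.4, -0.7, -0.5]
width: 19.2
```

```bash
python3 rel.py w6
```

```text
from [512.  175.7 103.3] heading 28.82 ends [511.7 175.7 115. ]
[[0.2, -0.3, -11.7, -0.0, 0.0, 0.001], [0.0, 0.0, 0.0, 0.0, 0.0, 0.0]]
cup x [74.  87.7] y [-9.5 11.9] z 95.5 1320
marker front x [69.3 69.7] top z 131.4
30 y [-8.6 10.5] 0.93
50 y [-8.2 10.2] 1.0
[512.  175.7 103.4] [-0.2  0.  -0.7] 19.2038056835695
```

move_arm([
  [0,0,6,0,0,0],
  [0,0,6,0,0,0],
  [0,0,2,0,0,0],
  [0,0,0,0,0,0],
])

```text
t: 8.42
ee_pos: [512.4, 175.9, 88.4]
orientation: [1.596, 2.705, 0.001]
ft_force: [0.1, 0.1, -0.5]
width: 19.5
```

```bash
python3 rel.py w7
```

```text
from [512.4 175.9  88.4] heading 28.82 ends [511.7 175.7 115. ]
[[0.2, -0.6, -25.0, 0.001, 0.001, 0.001], [0.0, -0.0, -1.7, -0.0, -0.0, 0.0]]
cup x [73.9 87.6] y [-9.9 11.8] z 95.5 1606
marker front x [69.3 69.7] top z 116.4
30 y [-8.6 10.5] 0.95
50 y [-8.2 10.6] 1.16
[512.4 175.9  88.5] [ 0.1  0.2 -0.4] 19.028966846540538
```

move_arm([
  [0,0,3,0,0,0],
  [0,0,3,0,0,0],
  [0,0,3,0,0,0],
])

```text
t: 8.72
ee_pos: [513.7, 176.2, 80.9]
orientation: [1.595, 2.703, 0.004]
ft_force: [-2.5, -0.8, 9.8]
width: 19.1
```

move_arm([
  [0,0,3,0,0,0],
  [0,0,3,0,0,0],
])

```text
t: 8.88
ee_pos: [514.2, 176.3, 76.0]
orientation: [1.595, 2.702, 0.005]
ft_force: [-2.1, -1.6, 3.6]
width: 19.6
```

move_arm([
  [0,-0.5,3,0,0,0],
  [0,-0.5,3,0,0,0],
])

```text
t: 9.05
ee_pos: [512.9, 175.5, 69.8]
orientation: [1.595, 2.703, 0.005]
ft_force: [-1.0, -0.3, -3.2]
width: 19.3
```

move_arm([
  [0,-0.5,3,0,0,0],
])

```text
t: 9.13
ee_pos: [512.5, 175.3, 66.6]
orientation: [1.595, 2.702, 0.005]
ft_force: [-7.7, -1.4, 38.0]
width: 19.0
```

move_arm([
  [0,0,-0.8,0,0,0],
])

```text
t: 9.22
ee_pos: [512.4, 175.3, 66.9]
orientation: [1.595, 2.702, 0.005]
ft_force: [0.5, 0.0, -7.6]
width: 19.8
```

move_arm([
  [0,0,0,0,0,0],
  [0,0,0,0,0,0],
])

```text
t: 9.38
ee_pos: [512.5, 175.3, 66.8]
orientation: [1.595, 2.702, 0.005]
ft_force: [-2.4, -1.0, 3.9]
width: 19.4
```

```bash
python3 rel.py w8; python3 -c "
from h import *
d=grab('scene','s8')
cv2.imwrite('pics/s8c.png',cv2.resize(d['frame'][150:260,280:400,::-1],None,fx=5,fy=5,interpolation=2))"
```

```text
from [512.5 175.3  66.8] heading 28.82 ends [511.7 175.7 115. ]
[[0.3, -0.2, -25.0, 0.005, 0.001, 0.001], [0.3, -0.3, -23.2, -0.0, -0.0, 0.0]]
cup x [60.9 88.4] y [-9.6 11.9] z 95.4 2392
marker front x [84.6 84.9] top z 101.0
30 y [-8.2 10.5] 1.14
50 y [-13.   14.9] 0.93
[512.5 175.3  66.8] [-1.5 -0.8  3.1] 19.02868987045018
```

View pics/w8.png

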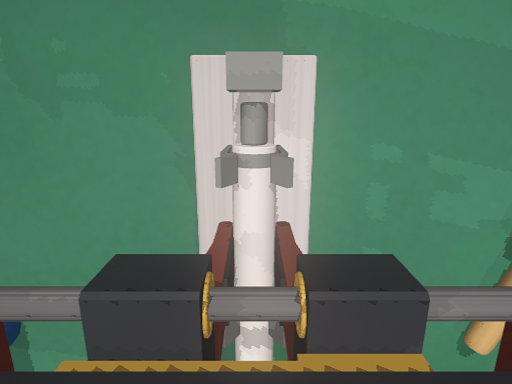

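View pics/s8c.png

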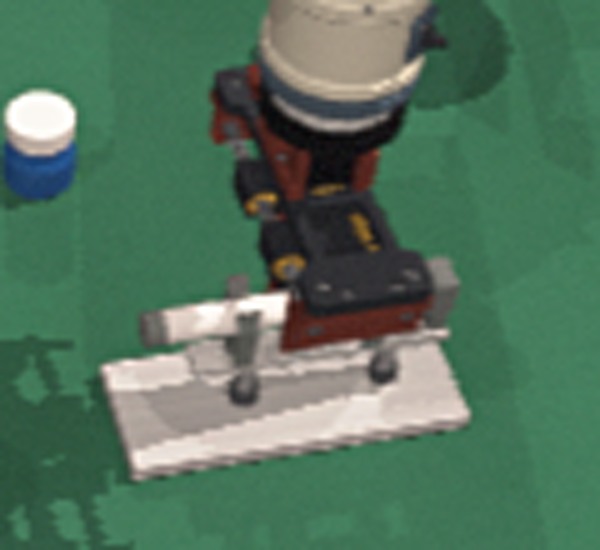

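move_arm([
  [3,0,0,0,0,0],
  [3,0,0,0,0,0],
])

```text
t: 9.65
ee_pos: [510.1, 179.8, 66.8]
orientation: [1.595, 2.701, 0.004]
ft_force: [0.3, -5.1, 0.9]
width: 19.1
```

move_arm([
  [3,0,0,0,0,0],
  [3,0,0,0,0,0],
])

```text
t: 9.82
ee_pos: [507.3, 184.8, 66.8]
orientation: [1.594, 2.7, 0.004]
ft_force: [0.0, -5.3, 1.4]
width: 19.1
```

```bash
python3 rel.py w9
```

```text
from [507.3 184.8  66.8] heading 28.82 ends [511.7 175.7 115. ]
[[-5.2, -0.2, -24.4, 0.005, 0.004, 0.001], [-5.0, -0.3, -23.7, -0.0, -0.0, 0.0]]
cup x [61.5 77. ] y [-9.6 12. ] z 95.5 2117
marker front x [76.6 77. ] top z 101.0
30 y [-13.7  15.8] 1.03
50 y [-8.3 10.5] 1.14
[507.  185.3  66.8] [ 0.1 -2.2  1.9] 19.466911179630017
```

View pics/w9.png

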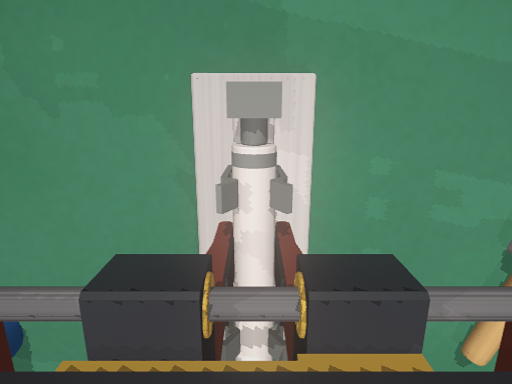

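move_arm([
  [2,0,0,0,0,0],
])

```text
t: 9.95
ee_pos: [506.0, 187.1, 66.8]
orientation: [1.594, 2.7, 0.004]
ft_force: [1.0, -4.5, 1.6]
width: 19.3
```

move_arm([
  [1.5,0,0,0,0,0],
])

```text
t: 10.03
ee_pos: [505.4, 188.4, 66.9]
orientation: [1.593, 2.7, 0.003]
ft_force: [6.6, -16.1, 1.2]
width: 19.6
```

move_arm([
  [1.0,0,0,0,0,0],
])

```text
t: 10.12
ee_pos: [505.4, 188.4, 66.8]
orientation: [1.59, 2.7, 0.002]
ft_force: [6.0, -16.8, 0.4]
width: 19.3
```

```bash
python3 rel.py w10
```

```text
from [505.4 188.4  66.8] heading 28.82 ends [511.7 175.7 114.8]
[[-7.2, -0.2, -23.9, 0.005, 0.006, 0.003], [-7.0, -0.3, -24.0, 0.0, 0.0, -0.0]]
cup x [60.  73.5] y [-9.4 12.1] z 95.6 1953
marker front x [73.1 73.5] top z 100.3
30 y [-13.5  15.8] 1.13
50 y [-8.2 10.6] 1.21
[505.4 188.3  66.8] [  4.2 -11.3   1.4] 19.029506881678206
```

move_arm([
  [0,0,0,0,0,0],
  [0,0,0,0,0,0],
  [0,0,0,0,0,0],
  [0,0,0,0,0,0],
  [0,0,0,0,0,0],
], hand=-1)

```text
t: 10.58
ee_pos: [505.3, 190.2, 66.6]
orientation: [1.591, 2.7, 0.005]
ft_force: [-0.0, -0.0, -0.7]
width: 49.5
```

move_arm([
  [0,0,0,0,0,0],
  [0,0,0,0,0,0],
  [0,0,0,0,0,0],
])

```text
t: 10.83
ee_pos: [505.1, 190.9, 66.5]
orientation: [1.591, 2.701, 0.006]
ft_force: [-0.6, 0.1, -0.2]
width: 69.4
```

move_arm([
  [0,0,-10,0,0,0],
  [0,0,-20,0,0,0],
  [0,0,-30,0,0,0],
  [0,0,-40,0,0,0],
  [0,0,-40,0,0,0],
])

```text
t: 11.25
ee_pos: [498.3, 189.1, 204.9]
orientation: [-1.592, -2.703, 0.016]
ft_force: [1.4, 0.4, 0.2]
width: 87.7
```

move_arm([
  [-35,0,-20,0,0,0],
  [-35,0,-10,0,0,0],
  [0,0,0,0,0,0],
  [0,0,0,0,0,0],
])

```text
t: 11.58
ee_pos: [537.7, 128.2, 250.4]
orientation: [1.586, 2.702, 0.005]
ft_force: [-0.8, 0.2, -2.0]
width: 87.5
```

```bash
python3 - <<'E'
from h import *
d=grab('wrist','w11');s=grab('scene','s11')
cv2.imwrite('pics/s11c.png',cv2.resize(s['frame'][170:260,270:400,::-1],None,fx=5,fy=5,interpolation=2))
Z=d["range_z"];v,u=np.mgrid[:384,:512]
P=np.stack([(u-d["cx"])/d["fx"]*Z,(v-d["cy"])/d["fy"]*Z,Z],-1)@d["cam_to_world"][:3,:3].T+d["cam_to_world"][:3,3]
P=P[Z>0];a=np.radians(118.82);q=P[:,:2]-[511.2,179.6]
L=np.c_[q@[np.cos(a),np.sin(a)],q@[-np.sin(a),np.cos(a)],P[:,2]]
m=L[(abs(L[:,1])<12)&(L[:,2]>75)&(L[:,2]<115)&(L[:,0]>-120)&(L[:,0]<110)]
for x in(-70,-55,-20,0,20,55):
    k=m[(abs(m[:,0]-x)<4)]
    if len(k)>10: print(x,len(k),"y",np.percentile(k[:,1],[2,98]).round(1),"ztop",np.percentile(k[:,2],95).round(1))
print("x range",np.percentile(m[:,0],[.2,99.8]).round(1))
k=m[(m[:,0]>56)&(m[:,0]<69)&(m[:,2]>80)];print("barrel end",np.percentile(k[:,0],[5,50,95]))
for x in range(50,76,1):
    k=m[abs(m[:,0]-x)<.7]
    if len(k)>4: print(x,len(k),np.percentile(k[:,2],90).round(1),end="; ")
E
```

```text
-70 152 y [-9.6 10.1] ztop 95.2
-55 151 y [-9.4  9. ] ztop 95.0
-20 163 y [-8.9 10. ] ztop 94.8
0 172 y [-9.7  9.9] ztop 95.0
20 189 y [-9.4  9.9] ztop 95.1
55 207 y [-9.9  9.7] ztop 95.4
x range [-79.7  84.1]
barrel end [56.40051639 60.81916666 68.11750123]
50 39 94.9; 51 36 93.9; 52 35 93.6; 53 33 94.8; 54 39 94.9; 55 33 95.2; 56 40 95.2; 57 37 94.8; 58 32 95.4; 59 32 95.0; 60 40 94.9; 61 33 94.4; 62 17 93.6; 63 16 91.2; 64 20 91.0; 65 21 90.7; 66 22 90.4; 67 19 90.5; 68 17 91.0; 69 19 90.5; 70 78 95.5; 71 56 96.0; 72 45 96.4; 73 50 96.5; 74 46 96.3; 75 39 96.7;
```

View pics/w11.png

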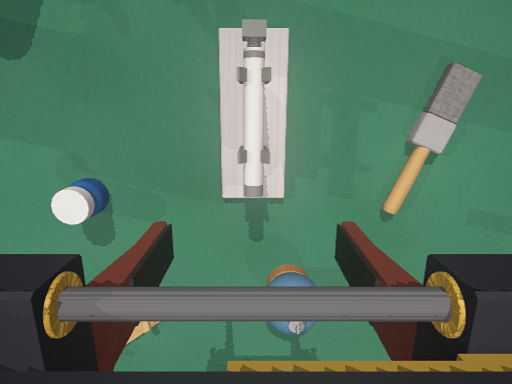

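View pics/s11c.png

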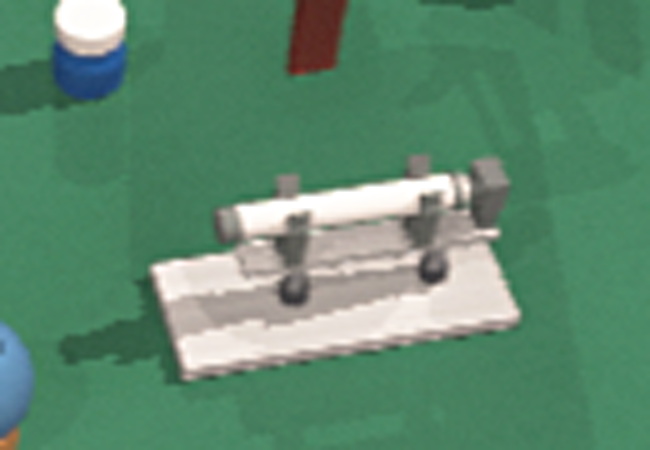

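```bash
python3 -c "
from workcell import ctrl
print(ctrl.close_job())"
```

```text
the job is handed in; nothing more can be done
None
```

The marker is snapped into both clips with its nose home in the cap cup, the gripper is clear of it, and I handed the job in at about 11.6 s. No verdict was reported, and I judged the jaw angles from pictures only.

- **Lift and snap-in:** I took the marker off its rest and pressed it straight down with the nose about 4 mm short of the cup mouth. The clips gave way at about 10 N.
- **Slide and release:** It slid along at about 5 N. At about 17 N against the cup bottom it stopped moving, so I let go and backed off.

**Last checks, from wrist camera depth:**
- The barrel is level: its top is at 95 mm all along, so the axis is about 85 mm above the table.
- It is centred within about 0.5 mm of the rack's line and sits between both pairs of jaws.
- The barrel shoulder is at about x = 62 mm and the tail at about -79.7 mm, so the nose tip is at about 80 mm, which is home.
- The ornament, jar and brush look unmoved; I did not measure them.

**What disagreed:**
- **Push force:** The last downward step peaked at 38 N on the wrist as the marker hit the saddle. That is above the advised 15 N but under the 60 N limit, and I backed it off at once.
- **Camera offset:** The wrist camera's calibration was about 2.5 mm off from the arm's own position reading, so I corrected for it.

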